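# Pull a stuck dust cover off a bearing housing

### The arm

A 6-joint arm with a two-finger parallel gripper is mounted at the origin on a cart in front of the work surface, level with it; the furniture and walls round the work are solid. World frame = base frame: x ahead of the robot, y to its left, z up, the work surface at z = 0. Lengths are in m, angles in rad, forces in N, time in s.
With the tool pointing down it reaches from about 0.425 to 0.95 m from the base axis. Payload 14.7 kg.
Tool frame: the origin (TCP) lies midway between the tips of the shut fingers; the grasp point (between the pads) lies 19 mm behind it; z points along the fingers, y is the line along which they close (so a half turn about z gives the same grasp; the last joint's range is limited). The gripper opens to 85 mm and grips with 20 to 120 N. Pads are 22 mm wide; open, the fingers measure 114 mm over their backs; the gripper's body (76 mm by 85 mm) begins 54 mm behind the grasp point. The pads swing forward as they close: fully open they stand 13 mm farther back than shut.
Start: joints at [1.164, 0.48, 1.596, -0, 1.065, -0.047], TCP at [0.229, 0.608, 0.231] pointing down, gripper open.
Joint ranges: [-2.75, 2.75], [-0.82, 2.05], [0.23, 2.67], [-1.56, 4.7], [0.09, 2.69], [-2.92, 2.92]. Speed limits (rad/s): [1.89, 1.89, 2.39, 3.01, 3.01, 3.01].

### API

Orientations are given as a rotation vector (axis times angle).
In Python, from bench import sensors, viewer, order gives the robot as it stands.
- The arm moves only by the tool arm_command, never from a script. Its argument "moves" is a list of rows, each a list of 3 entries, a list of its own where there are three numbers: the closure, from 0 (fully open) to 1 (shut), then the shift along the world's x, y, z as a fraction of full scale, then the turn, a rotation vector about the world's x, y, z as a fraction of full scale. In form: [[gripper, [tx, ty, tz], [wx, wy, wz]], ...]. A call has 1 to 10 rows; each row shifts and turns the commanded pose from where the row before left it; what a row does not reach is not made up. Full scale, the value 1, is 200 mm for a shift and 5 degrees for a turn. A row lasts 1/10 s, in which the tool goes at most 50 mm and 8.59 degrees, less where a joint would pass 70% of its speed; a pose out of reach is approached as far as the arm can. A call with a number of a shift or a turn outside -1 to 1 is refused whole. A call with a gripper value outside its range is refused whole. The fingers move at their own pace and stop on an object; "newtons" is the grip in N (left out, the last holds). Time passes only in rows, so rows that do not move let the fingers close. It gives the time, the measured TCP pose, the force, the opening and the grip force at its end, in the units of the state.
- sensors.read_state(): the state, without advancing time (a new reading comes with each control period).
- viewer.grab_frame(name): name is "scene" or "top" or "wrist"; returns a dict with "pixels" (420x560x3 uint8, blue, green, red), "fovy" (degrees; the focal length in pixels is half the picture's height over the tangent of half this angle, whatever the lens; pixels are square), "cx", "cy" (the principal point, pixels), "world_from_camera" (4x4, takes a point from camera to world coordinates). Camera axes: x right, y up, looking along -z (the intrinsics and any distortion apply to the point x, -y, -z); pixel columns grow to the right and rows downward; lengths in m; the calibration is good to about 2 mm. A picture is of the moment at which its call begins. There is no depth.
- order.finish_job(): hands the job in; it is judged then, once.
The state is a dict: "clock": time; "qpos": joint angles; "joint_vel": joint speeds; "joint_efforts": joint torques, N m; "tcp_pos": TCP position; "tool_rot": TCP orientation; "ft_force": force on the tool from outside, world axes, zero at the start; "moment": the same for the moment, N m; "gripper_width": opening from 0.0 (shut) to 1.0 (fully open); "grip_force": force on a finger pad.
Only numpy, scipy, OpenCV 4.12 (cv2) and the standard library are available. Lean on these libraries where they do the work, as an engineer would, in place of code of your own. Each camera call takes 0.05 s, during which the arm holds its last target. There are 200 camera calls.

### The job

The red dust cover is stuck on the bearing housing and would bring it along if simply lifted. Slide the two together along the bench into the yellow-lipped keeper until the housing's flange is fully home against the stop under both lips, then pull the cover straight off by its knob, leaving the housing home in the keeper, and set the cover down gently, open side down, wholly on the blue mat. Never lift the housing off the bench, and do not disturb the black pedal, the chain coil or the pill jar.

Things in the scene. Friction and masses are not known exactly. Their poses are not given: they have to be found in the camera images.
- keeper: Fixed hold-down: two rails with yellow lips along its own x, stop bar at +x, open at -x. Origin, on the bench: where the housing's centre lies when fully home. Channel 108 mm wide; lips reach to 43 mm either side of the middle, underside 8.5 mm, top 14 mm above the bench. Lips from x = -50 to +58 mm, stop face at +53.5; guides 8.5 mm high flare to 158 mm wide at x = -92. 136 mm wide outside.
- housing: Loose aluminium and steel bearing housing, 0.3 to 0.55 kg, at first nested inside the cover: a round flange 104 mm across and 6 mm thick lying on the bench, with a boss 60 mm across above it, 41 mm high in all. Origin at the centre of its underside, z up.
- cover: Loose red round cover, an inverted cup, 0.18 kg, 74 mm outside diameter, 46 mm high without its knob. At first it sits over the housing's boss, rim on the flange (6 mm above the bench). Three sprung pads inside grip the boss: it takes roughly 10 to 20 N straight up to pull off, over about 25 mm of travel. Origin at the centre of its open rim, z up to the knob.
- cover_knob (a point): Centre of the black round knob on top of the cover: knob 26 mm across and 22 mm high, on a thinner neck 6 mm high above the cover's top. This point lies 63 mm above the cover's rim (69 mm above the bench at first); the knob's top is 11 mm above it.
- mat: Blue flat mat fixed on the bench, 140 x 140 mm, 4 mm thick. Origin at the centre of its underside, on the bench; x and y along its sides.
- pedal_black: Bystander: black bicycle pedal with orange reflectors, 88 x 122 x 22 mm. Origin at the centre of its underside.
- chain_coil: Bystander: flat coil of bicycle chain, 64 x 68 x 8 mm. Origin at the centre of its underside.
- pill_jar: Bystander: white jar with a cap, 48 mm across, 85 mm high, near the mat. Origin at the centre of its underside.
- spares_tin: Obstacle: closed dark green steel tin fixed on the bench beyond the sliding path, 130 mm along x, 206 mm along y, 80 mm high. Origin near the centre of its underside. An open cardboard box, 130 mm high, stands fixed on the left beyond the keeper, from y = 0.245 on.

How it is judged:
On the way, in this order (a step that is already met when the one before it is completed fails the run):
1. the housing is fully home in the keeper with the cover still on it (x of housing in the frame of keeper above -0.01 m and horizontal distance between housing and keeper below 0.011 m and height (world z) of housing below 0.006 m and z of cover in the frame of housing below 0.014 m), for 0.1 s.
2. the cover is pulled clear above the housing, which stays home (z of cover in the frame of housing above 0.045 m and horizontal distance between housing and keeper below 0.014 m and height (world z) of housing below 0.006 m), for 0.05 s.
At the end, for the whole second after the job is handed in: The cover stands open side down on the blue mat, its centre within 36 mm of the mat's centre along each side of the mat (so wholly on it), upright within 0.1 rad and at rest; the housing lies flat on the bench under the keeper's lips, within 14 mm of fully home, at rest (x of cover in the frame of mat between -0.036 and 0.036 m and y of cover in the frame of mat between -0.036 and 0.036 m and height (world z) of cover between 0.001 and 0.008 m and angle between cover's own z axis and vertical below 0.1 rad and linear speed of each of cover, housing below 0.02 m/s and horizontal distance between housing and keeper below 0.014 m and height (world z) of housing below 0.004 m and angle between housing's own z axis and vertical below 0.06 rad); the robot touches nothing.
It fails at once if the housing is lifted more than 15 mm off the bench (height (world z) of housing above 0.015 m).
It fails at once if the housing is tipped by more than 0.25 rad (angle between housing's own z axis and vertical above 0.25 rad).
It fails at once if the cover is dropped (moves faster than 0.5 m/s with no finger on it) (linear speed of cover above 0.5 m/s and contact force between cover and the arm below 0.05 N and contact force between cover and the fingers below 0.05 N).
It fails at once if a bystander is moved more than 30 mm (distance of any of pedal_black, chain_coil, pill_jar from where it was at the start of the episode above 0.03 m).
It also fails if it takes over 67 s, if anything falls off the work surface, if the arm or the gripper's body presses on something with over 40 N, if the wrist force passes 120 N, or if a joint passes its speed limit or range.

## Working session

There is one attempt and no reset: what is moved stays moved. The work goes in short steps, Python scripts to look and compute and a tool call to move; the robot and the scene stay as the last step left them, time stands still between calls to the robot, and variables do not carry over. Pictures are saved under pics/ and viewed, at most 10 in all, crops included, and the job is handed in when it is done.

Besides the shell and the picture viewer there is one more tool, called after "Call:" as name([rows], argument=value, ...), one row to a line, values as JSON. arm_command: Moves the arm, as the interface text tells. Its arguments: {"type":"object","properties":{"moves":{"type":"array"},"newtons":{"type":"number"}},"required":["moves"]}

```bash
mkdir -p pics; ls; cat > h.py <<'E'
import numpy as np, cv2, pickle
from bench import sensors, viewer, order
def grab(n,tag):
    f=viewer.grab_frame(n); cv2.imwrite(f'pics/{tag}.png',f['pixels']); pickle.dump(f,open(f'pics/{tag}.pkl','wb')); return f
def load(tag): return pickle.load(open(f'pics/{tag}.pkl','rb'))
def ray(f,u,v):
    h=f['pixels'].shape[0]; F=h/2/np.tan(np.radians(f['fovy'])/2)
    T=np.array(f['world_from_camera']); d=T[:3,:3]@np.array([(u-f['cx'])/F,-(v-f['cy'])/F,-1]); return T[:3,3],d
def onz(f,u,v,z):
    o,d=ray(f,u,v); return (o+d*(z-o[2])/d[2])[:2]
E
python3 - <<'E'
from h import *
a=grab('scene','s0');b=grab('top','t0')
for f in(a,b): print({k:v for k,v in f.items() if k!='pixels'})
print(sensors.read_state())
E
```

```text
pics
{'fovy': 55.015396782714866, 'cx': 278.0452528064741, 'cy': 210.15866286257085, 'world_from_camera': array([[-0.82326862,  0.40133242, -0.40144872,  0.21665365],
       [-0.56723889, -0.55465542,  0.60876711,  0.4052818 ],
       [ 0.02165226,  0.72889619,  0.68428176,  0.65408659],
       [ 0.        ,  0.        ,  0.        ,  1.        ]])}
{'fovy': 44.206383648693695, 'cx': 284.40237154138, 'cy': 203.84799610362163, 'world_from_camera': array([[-1.87587372e-02,  9.95781554e-01, -8.98176261e-02,
         4.26304418e-01],
       [-9.99824001e-01, -1.86580363e-02,  1.96072083e-03,
        -1.22714978e-01],
       [ 2.76629104e-04,  8.98385989e-02,  9.95956299e-01,
         1.28093764e+00],
       [ 0.00000000e+00,  0.00000000e+00,  0.00000000e+00,
         1.00000000e+00]])}
{'clock': 0.1, 'qpos': array([ 1.16442952e+00,  4.80760582e-01,  1.59681955e+00,  2.28194941e-05,
        1.06511346e+00, -4.66023695e-02]), 'joint_vel': array([ 0.00152506, -0.00390476, -0.00180119, -0.0010834 , -0.00119057,
        0.00151824]), 'joint_efforts': array([ 2.49094577e-03, -9.52257442e+01, -4.31035888e+01, -2.66251591e-04,
        5.36964362e-03, -9.17442685e-05]), 'tcp_pos': array([0.22865986, 0.6080479 , 0.23073888]), 'tool_rot': array([-5.62043250e-01, -3.09063643e+00,  1.67800668e-03]), 'ft_force': array([ 0.05959893,  0.01630773, -0.54378639]), 'moment': array([ 0.00143643,  0.01863852, -0.05081587]), 'grip_force': 0.0, 'gripper_width': 1.0017523758666873}
```

View pics/t0.png

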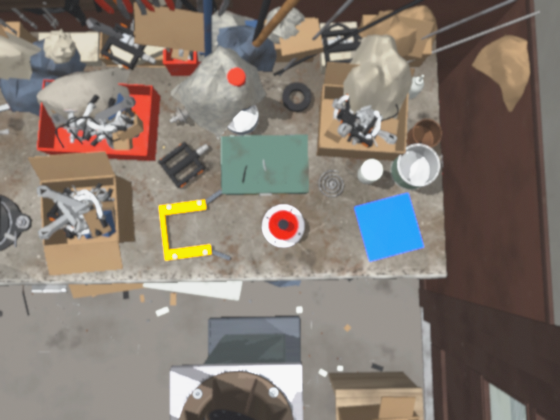

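View pics/s0.png

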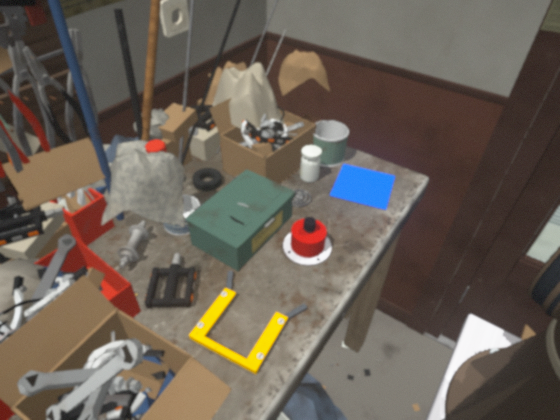

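The top view shows the red cover at (283,225), with the yellow keeper at x 160–212, y 200–260 px, open to the right. The blue mat is at (389,227), the jar at (371,171), the coil at (332,183), the pedal at (184,164) and the tin at (264,165). Next I'll measure them.

```bash
cat >> h.py <<'E'
def mask(f,lo,hi):
    return cv2.inRange(cv2.cvtColor(f['pixels'],cv2.COLOR_BGR2HSV),lo,hi)
def big(m):
    c,_=cv2.findContours(m,cv2.RETR_EXTERNAL,cv2.CHAIN_APPROX_NONE); return max(c,key=cv2.contourArea)
E
python3 - <<'E'
from h import *
t=load('t0');s=load('s0')
for n,f in(('t',t),('s',s)):
    y=big(mask(f,(20,120,120),(35,255,255)))[:,0]
    p=np.array([onz(f,*q,.014) for q in y],np.float32)
    r=cv2.minAreaRect(p);print(n,'keeper',r,cv2.boxPoints(r).round(4).tolist())
    b=big(mask(f,(100,150,100),(125,255,255)))[:,0]
    p=np.array([onz(f,*q,.004) for q in b],np.float32)
    r=cv2.minAreaRect(p);print(n,'mat',r)
    m=mask(f,(0,150,80),(8,255,255))|mask(f,(172,150,80),(180,255,255))
    m[:200]=0
    if n=='t': m[:,:240]=0
    else: m[:,:280]=0
    print(n,'cover px',cv2.boundingRect(big(m)))
    c=big(m)[:,0]
    if n=='t':
        p=np.array([onz(f,*q,.052) for q in c],np.float32);print('cover top',cv2.minEnclosingCircle(p))
# flange ring (top): white
m=mask(t,(0,0,170),(180,60,255));m[:200]=0;m[255:]=0;m[:,:255]=0;m[:,310:]=0
c=big(m)[:,0];p=np.array([onz(t,*q,.006) for q in c],np.float32);print('flange',cv2.minEnclosingCircle(p),cv2.fitEllipse(p))
g=big(mask(t,(60,60,40),(95,255,200)))[:,0];p=np.array([onz(t,*q,.08) for q in g],np.float32);r=cv2.minAreaRect(p);print('tin',r)
for n,q,z in(('jar',(371,171),.085),('pedal',(184,164),.02),('coil',(332,183),.008),('box corner',(119,178),.13)):print(n,onz(t,*q,z))
big2=cv2.resize(np.hstack([t['pixels'][185:275,145:325]]),None,fx=4,fy=4,interpolation=cv2.INTER_CUBIC);cv2.imwrite('pics/c0.png',big2)
E
```

```text
t keeper ((0.48247143626213074, 0.12053830921649933), (0.13993537425994873, 0.11893784999847412), 6.455180644989014) [[0.40630000829696655, 0.17180000245571136], [0.4196000099182129, 0.053599998354911804], [0.5587000250816345, 0.06930000334978104], [0.5453000068664551, 0.1875]]
t mat ((0.48079049587249756, -0.3808472156524658), (0.1395285576581955, 0.13952681422233582), 13.637004852294922)
t cover px (269, 211, 29, 29)
cover top ((0.4873661696910858, -0.12083382159471512), 0.034058235585689545)
s keeper ((0.47777414321899414, 0.12447001785039902), (0.140433207154274, 0.12233878672122955), 6.687199592590332) [[0.4009000062942505, 0.1770000010728836], [0.41519999504089355, 0.05550000071525574], [0.5546000003814697, 0.07190000265836716], [0.5404000282287598, 0.19339999556541443]]
s mat ((0.47635388374328613, -0.37636443972587585), (0.1389591097831726, 0.1411406248807907), 13.740788459777832)
s cover px (291, 219, 36, 37)
flange ((0.4879645109176636, -0.11954842507839203), 0.05484173074364662) ((0.48800352215766907, -0.11894333362579346), (0.10275234282016754, 0.10806810855865479), 68.22754669189453)
tin ((0.656467854976654, -0.09700353443622589), (0.0023527841549366713, 0.002383912680670619), 88.9272689819336)
jar [ 0.60738952 -0.32874756]
pedal [0.64328099 0.12044643]
coil [ 0.59081009 -0.24425642]
box corner [0.59530267 0.24515289]
```

View pics/c0.png

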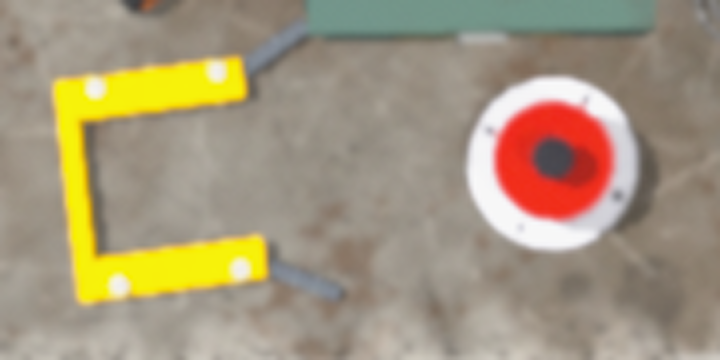

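The crop shows the cover centred at (553,158), the keeper mouth facing it on the right side, and the tin just above. Everything is measured well enough, so I'll go above the knob and turn tool y along the keeper axis (+27°).

Call:
arm_command([
  [0,[0.1,0,0.12],[0,0,1]],
  [0,[0.13,0,0.12],[0,0,1]],
  [0,[0.13,-0.1,0.12],[0,0,1]],
  [0,[0.13,-0.15,0.12],[0,0,1]],
  [0,[0.13,-0.2,0.12],[0,0,1]],
  [0,[0.13,-0.2,0],[0,0,0.4]],
  [0,[0.13,-0.2,0],[0,0,0]],
  [0,[0.13,-0.2,0],[0,0,0]],
  [0,[0.13,-0.2,0],[0,0,0]],
  [0,[0.13,-0.2,0],[0,0,0]],
])

```text
clock: 1.1
tcp_pos: [0.4818, 0.3191, 0.3496]
tool_rot: [0.175, -3.136, 0.0]
ft_force: [0.7, -0.0, 0.2]
gripper_width: 1.002
grip_force: 0.0
```

Call:
arm_command([
  [0,[0,-0.24,0],[0,0,0]],
  [0,[0,-0.24,0],[0,0,0]],
  [0,[0,-0.24,0],[0,0,0]],
  [0,[0,-0.24,0],[0,0,0]],
  [0,[0,-0.24,0],[0,0,0]],
  [0,[0,-0.24,-0.1],[0,0,0]],
  [0,[0,-0.24,-0.1],[0,0,0]],
  [0,[0,-0.24,-0.2],[0,0,0]],
  [0,[0,0,-0.2],[0,0,0]],
  [0,[0,0,0],[0,0,0]],
])

```text
clock: 2.1
tcp_pos: [0.4781, -0.0504, 0.2355]
tool_rot: [0.171, -3.13, -0.003]
ft_force: [0.3, 0.3, 1.0]
gripper_width: 0.999
grip_force: 0.0
```

```bash
python3 - <<'E'
from h import *
from scipy.spatial.transform import Rotation as R
s=sensors.read_state();print(s['clock'],s['tcp_pos'],s['ft_force'],R.from_rotvec(s['tool_rot']).as_matrix().round(3).tolist())
f=grab('wrist','w0')
print(np.array(f['world_from_camera']).round(3).tolist(),f['fovy'])
t=load('t0')
for p in((310,193),(222,193),(310,135)):print('tin',onz(t,*p,.08))
E
```

```text
2.1 [ 0.47812654 -0.05036667  0.23547314] [0.33594492 0.31635516 0.97141203] [[-0.994, -0.109, -0.007], [-0.109, 0.994, 0.001], [0.007, 0.002, -1.0]]
[[-0.108, -0.953, -0.283, 0.405], [0.994, -0.103, -0.032, -0.06], [0.002, -0.285, 0.959, 0.379], [0.0, 0.0, 0.0, 1.0]] 58.28514509512104
tin [ 0.558931   -0.18535238]
tin [0.56278139 0.02020771]
tin [ 0.69661059 -0.18854811]
```

View pics/w0.png

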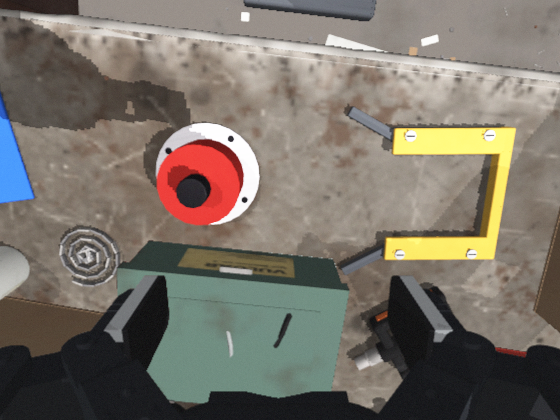

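The wrist view shows the knob at (193,191), the flange ring round (208,173), and the whole keeper at x 385–515, y 128–260 px. I'll measure from it.

```bash
python3 - <<'E'
from h import *
f=load('w0')
y=big(mask(f,(20,120,100),(35,255,255)))[:,0]
p=np.array([onz(f,*q,.014) for q in y],np.float32)
r=cv2.minAreaRect(p);print('keeper',r,cv2.boxPoints(r).round(4).tolist())
g=f['pixels'].max(2);m=((g<60)*255).astype(np.uint8);m[:165]=0;m[215:]=0;m[:,:165]=0;m[:,225:]=0
c=big(m)[:,0];print('knob px',cv2.boundingRect(c))
p=np.array([onz(f,*q,.080) for q in c],np.float32);print('knob',cv2.minEnclosingCircle(p))
m=mask(f,(0,150,60),(8,255,255))|mask(f,(172,150,60),(180,255,255));m[:,260:]=0;m[:,:140]=0;m[235:]=0
w=mask(f,(0,0,170),(180,50,255));w[:115]=0;w[240:]=0;w[:,:150]=0;w[:,265:]=0
w[228:]=0
m2=big(w|m)
p=np.array([onz(f,*q,.006) for q in big(w)[:,0]],np.float32);h=cv2.convexHull(p);print('flange',cv2.minEnclosingCircle(h))
E
```

```text
keeper ((0.4808726906776428, 0.11834230273962021), (0.13606001436710358, 0.1163354218006134), 6.638214588165283) [[0.4065999984741211, 0.16830000281333923], [0.41999998688697815, 0.05270000174641609], [0.5551999807357788, 0.06840000301599503], [0.541700005531311, 0.18400000035762787]]
knob px (177, 174, 34, 34)
knob ((0.4848327040672302, -0.11963514238595963), 0.014867682941257954)
flange ((0.48692286014556885, -0.12154728174209595), 0.05216069892048836)
```

Call:
arm_command([
  [0,[0.035,-0.2,0],[0,0,0]],
  [0,[0,-0.15,-0.15],[0,0,0]],
  [0,[0,0,-0.2],[0,0,0]],
  [0,[0,0,-0.2],[0,0,0]],
  [0,[0,0,-0.15],[0,0,0]],
  [0,[0,0,-0.1],[0,0,0]],
  [0,[0,0,0],[0,0,0]],
  [0,[0,0,0],[0,0,0]],
  [0,[0,0,0],[0,0,0]],
])

```text
clock: 3.05
tcp_pos: [0.4897, -0.1198, 0.0812]
tool_rot: [-0.176, 3.134, -0.001]
ft_force: [-0.4, 0.7, -0.0]
gripper_width: 0.995
grip_force: 0.0
```

Call:
arm_command([
  [0,[-0.022,0,-0.06],[0,0,0]],
  [0,[0,0,-0.065],[0,0,0]],
  [0,[0,0,0],[0,0,0]],
  [1,[0,0,0],[0,0,0]],
  [1,[0,0,0],[0,0,0]],
  [1,[0,0,0],[0,0,0]],
  [1,[0,0,0],[0,0,0]],
  [1,[0,0,0],[0,0,0]],
  [1,[0,0,0],[0,0,0]],
  [1,[0,0,0],[0,0,0]],
], newtons=60)

```text
clock: 4.05
tcp_pos: [0.4843, -0.1201, 0.0547]
tool_rot: [-0.175, 3.136, -0.001]
ft_force: [-0.3, -2.1, 7.7]
gripper_width: 0.282
grip_force: 58.7
```

```bash
python3 - <<'E'
from h import *
f=grab('wrist','w1')
E
```

```text
(no output)
```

View pics/w1.png

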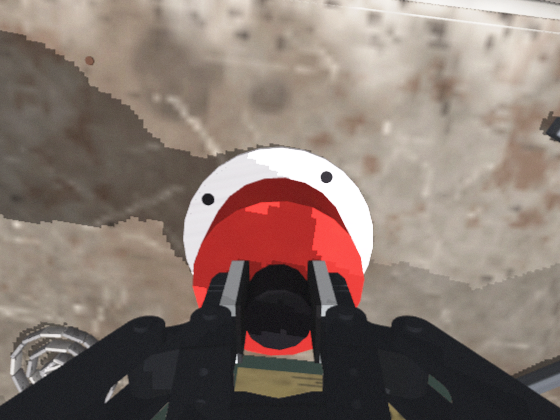

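The knob is held centrally at (280,305) between the pads. I'll slide to the keeper mouth.

Call:
arm_command([
  [1,[0.004,0.03,0.003],[0,0,0]],
  [1,[0.004,0.07,0],[0,0,0]],
  [1,[0.004,0.07,0],[0,0,0]],
  [1,[0.004,0.07,0],[0,0,0]],
  [1,[0.004,0.07,0],[0,0,0]],
  [1,[0.004,0.07,0],[0,0,0]],
  [1,[0.004,0.07,0],[0,0,0]],
  [1,[0.004,0.07,0],[0,0,0]],
  [1,[0.004,0.07,0],[0,0,0]],
  [1,[0.004,0.07,0],[0,0,0]],
])

```text
clock: 5.1
tcp_pos: [0.4916, 0.0135, 0.055]
tool_rot: [0.176, -3.137, 0.0]
ft_force: [0.3, -5.6, 3.1]
gripper_width: 0.281
grip_force: 60.0
```

Call:
arm_command([
  [1,[0.002,0.05,0],[0,0,0]],
  [1,[-0.005,0.05,0],[0,0,0]],
  [1,[-0.006,0.05,0],[0,0,0]],
  [1,[-0.006,0.05,0],[0,0,0]],
  [1,[-0.006,0.05,0],[0,0,0]],
  [1,[-0.006,0.05,0],[0,0,0]],
  [1,[-0.006,0.05,0],[0,0,0]],
  [1,[-0.006,0.05,0],[0,0,0]],
  [1,[0,0,0],[0,0,0]],
])

```text
clock: 6.0
tcp_pos: [0.4834, 0.0936, 0.0548]
tool_rot: [0.177, -3.136, -0.0]
ft_force: [-1.2, 2.0, -2.3]
gripper_width: 0.279
grip_force: 59.5
```

```bash
python3 - <<'E'
from h import *
f=grab('wrist','w2'); t=grab('top','t2')
y=big(mask(f,(20,120,100),(35,255,255)))[:,0]
print(cv2.boundingRect(y))
E
```

```text
(213, 110, 243, 217)
```

View pics/w2.png

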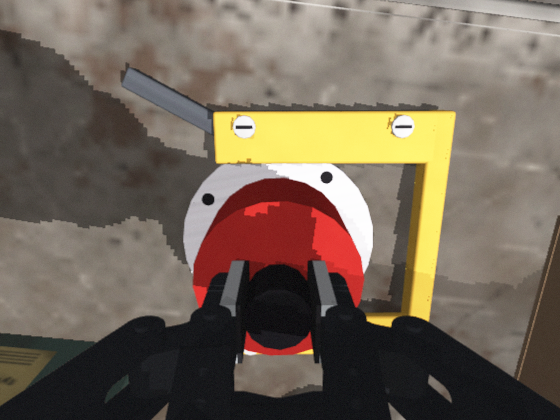

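The flange has slid under the near lip (its right edge is at 373 px and the stop bar's inner edge at about 412 px). I'll push on gently and watch for contact.

Call:
arm_command([
  [1,[-0.0025,0.02,0],[0,0,0]],
  [1,[-0.0025,0.02,0],[0,0,0]],
  [1,[-0.0025,0.02,0],[0,0,0]],
  [1,[0,0.01,0],[0,0,0]],
  [1,[0,0,0],[0,0,0]],
])

```text
clock: 6.6
tcp_pos: [0.4825, 0.106, 0.0549]
tool_rot: [0.175, -3.137, 0.0]
ft_force: [0.0, -3.5, 1.3]
gripper_width: 0.284
grip_force: 59.9
```

Call:
arm_command([
  [1,[-0.001,0.008,0],[0,0,0]],
  [1,[0,0,0],[0,0,0]],
])

```text
clock: 6.8
tcp_pos: [0.4824, 0.1075, 0.055]
tool_rot: [-0.175, 3.137, -0.0]
ft_force: [0.4, -4.9, 3.4]
gripper_width: 0.283
grip_force: 60.1
```

Call:
arm_command([
  [1,[-0.001,0.008,0],[0,0,0]],
  [1,[-0.001,0.008,0],[0,0,0]],
  [1,[0,0,0],[0,0,0]],
])

```text
clock: 7.1
tcp_pos: [0.482, 0.1109, 0.0549]
tool_rot: [-0.175, 3.137, -0.0]
ft_force: [1.2, -4.9, 3.8]
gripper_width: 0.287
grip_force: 60.1
```

Call:
arm_command([
  [1,[-0.001,0.008,0],[0,0,0]],
  [1,[0,0,0],[0,0,0]],
])

```text
clock: 7.3
tcp_pos: [0.4818, 0.1125, 0.0549]
tool_rot: [-0.175, 3.137, -0.0]
ft_force: [0.9, -4.0, 2.9]
gripper_width: 0.286
grip_force: 60.1
```

Call:
arm_command([
  [1,[-0.001,0.008,0],[0,0,0]],
  [1,[0,0,0],[0,0,0]],
])

```text
clock: 7.5
tcp_pos: [0.4816, 0.1141, 0.0549]
tool_rot: [-0.175, 3.137, -0.0]
ft_force: [0.3, -4.3, 3.2]
gripper_width: 0.283
grip_force: 60.1
```

Call:
arm_command([
  [1,[-0.001,0.01,0],[0,0,0]],
  [1,[0,0,0],[0,0,0]],
])

```text
clock: 7.7
tcp_pos: [0.4815, 0.1157, 0.0551]
tool_rot: [-0.175, 3.136, -0.001]
ft_force: [0.9, -11.6, 8.4]
gripper_width: 0.281
grip_force: 60.8
```

Call:
arm_command([
  [1,[-0.001,0.01,0],[0,0,0]],
  [1,[0,0,0],[0,0,0]],
])

```text
clock: 7.9
tcp_pos: [0.4815, 0.1168, 0.0556]
tool_rot: [-0.176, 3.136, -0.002]
ft_force: [1.5, -27.8, 18.2]
gripper_width: 0.277
grip_force: 62.7
```

```bash
python3 - <<'E'
from h import *
f=grab('wrist','w3'); cv2.imwrite('pics/w3c.png',cv2.resize(f['pixels'][90:390,150:450],None,fx=2,fy=2))
E
```

```text
(no output)
```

View pics/w3c.png

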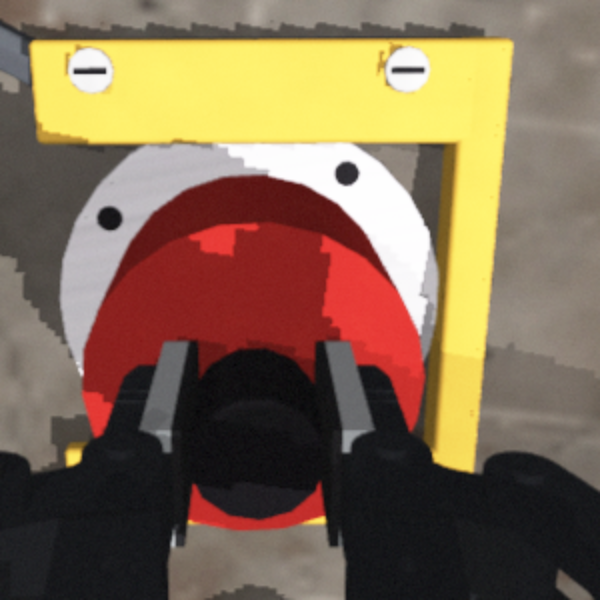

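The push force jumped to 28 N and the picture shows the flange edge (437,290) against the stop bar, so the housing is home. I'll ease off the push, grip harder and pull straight up.

Call:
arm_command([
  [1,[0.0005,-0.009,0],[0,0,0]],
  [1,[0,0,0],[0,0,0]],
  [1,[0,0,0],[0,0,0]],
], newtons=100)

```text
clock: 8.25
tcp_pos: [0.4814, 0.1158, 0.0551]
tool_rot: [-0.175, 3.136, -0.001]
ft_force: [1.3, -12.5, 8.9]
gripper_width: 0.271
grip_force: 99.3
```

Call:
arm_command([
  [1,[0,0,0.015],[0,0,0]],
  [1,[0,0,0.02],[0,0,0]],
  [1,[0,0,0.02],[0,0,0]],
])

```text
clock: 8.55
tcp_pos: [0.4802, 0.1163, 0.0654]
tool_rot: [0.175, -3.135, 0.0]
ft_force: [0.3, -0.1, -20.8]
gripper_width: 0.266
grip_force: 98.9
```

Call:
arm_command([
  [1,[0,0,0.02],[0,0,0]],
  [1,[0,0,0.02],[0,0,0]],
  [1,[0,0,0.02],[0,0,0]],
  [1,[0,0,0.02],[0,0,0]],
  [1,[0,0,0.02],[0,0,0]],
  [1,[0,0,0.02],[0,0,0]],
  [1,[0,0,0.03],[0,0,0]],
  [1,[0,0,0.04],[0,0,0]],
  [1,[0,0,0.05],[0,0,0]],
  [1,[0,0,0.05],[0,0,0]],
])

```text
clock: 9.55
tcp_pos: [0.4812, 0.1164, 0.1249]
tool_rot: [-0.175, 3.137, 0.0]
ft_force: [0.1, 0.4, -2.3]
gripper_width: 0.271
grip_force: 101.2
```

Call:
arm_command([
  [1,[0,0,0.1],[0,0,0]],
  [1,[0,0,0.15],[0,0,0]],
  [1,[0,0,0.15],[0,0,0]],
  [1,[0,0,0.1],[0,0,0]],
  [1,[0,0,0],[0,0,0]],
  [1,[0,0,0],[0,0,0]],
  [1,[0,0,0],[0,0,0]],
])

```text
clock: 10.25
tcp_pos: [0.4805, 0.1163, 0.2232]
tool_rot: [0.175, -3.135, 0.0]
ft_force: [-0.9, 0.0, -0.9]
gripper_width: 0.271
grip_force: 101.2
```

```bash
python3 - <<'E'
from h import *
f=grab('wrist','w4');s=grab('scene','s4');t=grab('top','t4')
cv2.imwrite('pics/m4.png',np.vstack([np.hstack([cv2.resize(f['pixels'],(400,300)),cv2.resize(s['pixels'],(400,300))]),cv2.resize(t['pixels'][150:300,100:500],(800,300))]))
E
```

```text
(no output)
```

View pics/m4.png

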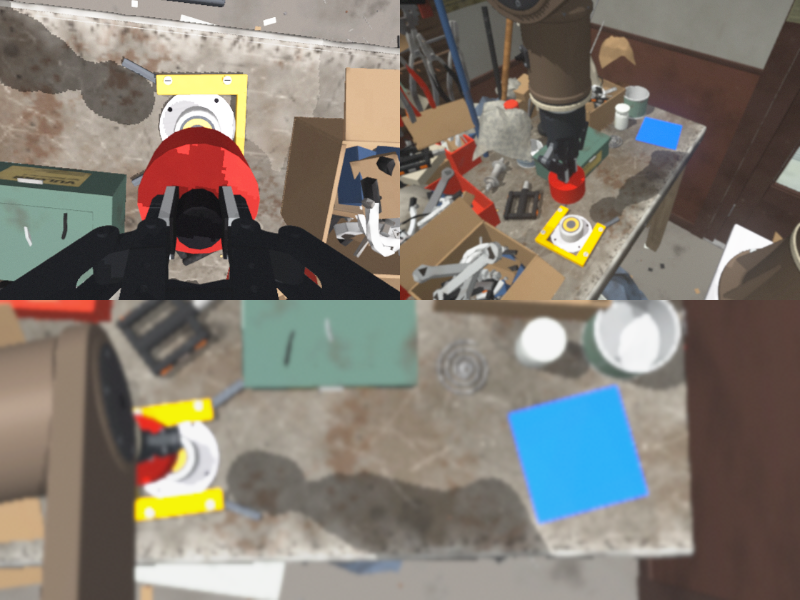

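The montage shows the cover in the gripper, clear of the housing. The housing lies under both lips with its flange at the stop. I'll carry the cover to the mat centre, about (0.478, -0.378).

Call:
arm_command([
  [1,[0,-0.1,0],[0,0,0]],
  [1,[0,-0.2,0],[0,0,0]],
  [1,[0,-0.24,0],[0,0,0]],
  [1,[0,-0.24,0],[0,0,0]],
  [1,[0,-0.24,0],[0,0,0]],
  [1,[0,-0.24,0],[0,0,0]],
  [1,[0,-0.24,0],[0,0,0]],
  [1,[0,-0.24,0],[0,0,0]],
  [1,[0,-0.24,0],[0,0,0]],
  [1,[0,-0.24,0],[0,0,0]],
])

```text
clock: 11.4
tcp_pos: [0.4805, -0.3295, 0.2232]
tool_rot: [0.175, -3.136, -0.001]
ft_force: [0.2, 0.2, -2.3]
gripper_width: 0.266
grip_force: 101.2
```

Call:
arm_command([
  [1,[0,-0.16,0],[0,0,0]],
  [1,[0,-0.06,0],[0,0,0]],
  [1,[0,0,-0.15],[0,0,0]],
  [1,[0,0,-0.2],[0,0,0]],
  [1,[0,0,-0.15],[0,0,0]],
  [1,[0,0,-0.1],[0,0,0]],
  [1,[0,0,0],[0,0,0]],
  [1,[0,0,0],[0,0,0]],
])

```text
clock: 12.2
tcp_pos: [0.4812, -0.3711, 0.1039]
tool_rot: [0.175, -3.136, -0.001]
ft_force: [-0.5, 0.2, -0.7]
gripper_width: 0.271
grip_force: 101.2
```

Call:
arm_command([
  [1,[0,-0.03,-0.06],[0,0,0]],
  [1,[0,0,-0.06],[0,0,0]],
  [1,[0,0,-0.06],[0,0,0]],
  [1,[0,0,-0.04],[0,0,0]],
  [1,[0,0,0],[0,0,0]],
  [1,[0,0,0],[0,0,0]],
])

```text
clock: 12.8
tcp_pos: [0.4811, -0.3775, 0.0597]
tool_rot: [0.175, -3.136, -0.001]
ft_force: [-0.2, -0.8, -1.5]
gripper_width: 0.273
grip_force: 101.2
```

Call:
arm_command([
  [1,[0,0,-0.01],[0,0,0]],
  [1,[0,0,-0.01],[0,0,0]],
  [1,[0,0,0],[0,0,0]],
])

```text
clock: 13.1
tcp_pos: [0.4812, -0.3776, 0.0559]
tool_rot: [-0.175, 3.137, -0.0]
ft_force: [-0.3, 0.0, -1.7]
gripper_width: 0.268
grip_force: 101.2
```

Call:
arm_command([
  [1,[0,0,-0.006],[0,0,0]],
  [1,[0,0,-0.006],[0,0,0]],
  [1,[0,0,0],[0,0,0]],
])

```text
clock: 13.4
tcp_pos: [0.4811, -0.3775, 0.0534]
tool_rot: [0.175, -3.137, -0.0]
ft_force: [0.1, -0.2, -1.8]
gripper_width: 0.268
grip_force: 101.2
```

Call:
arm_command([
  [1,[0,0,-0.005],[0,0,0]],
  [1,[0,0,0],[0,0,0]],
])

```text
clock: 13.6
tcp_pos: [0.4812, -0.3779, 0.053]
tool_rot: [-0.175, 3.136, -0.001]
ft_force: [-2.6, 0.2, 6.6]
gripper_width: 0.269
grip_force: 102.1
```

The cover has touched down. I'll open and withdraw upward.

Call:
arm_command([
  [0.6,[0,0,0],[0,0,0]],
  [0.4,[0,0,0],[0,0,0]],
  [0.1,[0,0,0],[0,0,0]],
  [0,[0,0,0],[0,0,0]],
  [0,[0,0,0],[0,0,0]],
  [0,[0,0,0],[0,0,0]],
  [0,[0,0,0],[0,0,0]],
  [0,[0,0,0.05],[0,0,0]],
  [0,[0,0,0.1],[0,0,0]],
  [0,[0,0,0.15],[0,0,0]],
], newtons=20)

```text
clock: 14.6
tcp_pos: [0.4804, -0.377, 0.1125]
tool_rot: [0.175, -3.135, -0.003]
ft_force: [-0.2, -1.2, 1.0]
gripper_width: 1.001
grip_force: 0.0
```

Call:
arm_command([
  [0,[0,0,0.2],[0,0,0]],
  [0,[0,0,0.2],[0,0,0]],
  [0,[0,0,0.2],[0,0,0]],
  [0,[0,0,0],[0,0,0]],
  [0,[0,0,0],[0,0,0]],
])

```text
clock: 15.1
tcp_pos: [0.4815, -0.3779, 0.234]
tool_rot: [-0.175, 3.135, -0.003]
ft_force: [0.0, 0.5, -0.6]
gripper_width: 1.0
grip_force: 0.0
```

```bash
python3 - <<'E'
from h import *
f=grab('wrist','w5');s=grab('scene','s5');t=grab('top','t5')
cv2.imwrite('pics/m5.png',np.vstack([np.hstack([cv2.resize(f['pixels'],(400,300)),cv2.resize(s['pixels'],(400,300))]),cv2.resize(t['pixels'][150:300,100:500],(800,300))]))
E
```

```text
(no output)
```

View pics/m5.png

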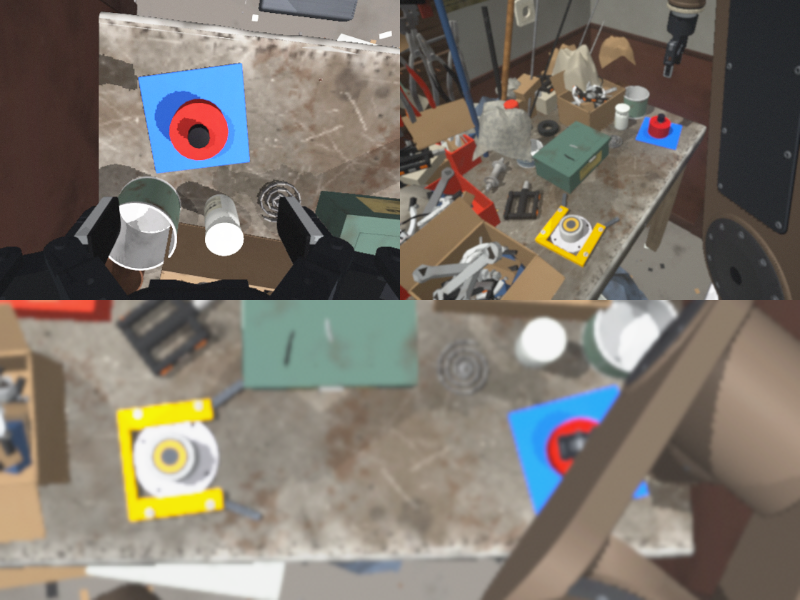

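The cover stands upright on the mat, and the housing is home against the stop with its flange under both lips. The pedal, coil and jar look unmoved.

```bash
python3 -c "
from bench import order; print(order.finish_job())"
```

```text
the job is handed in; nothing more can be done
None
```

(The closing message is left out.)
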